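# Back off a take-up winch to its stop

## Robot

A 7-joint arm with a two-finger parallel gripper is mounted at the origin on the work surface. World frame = base frame: x ahead of the robot, y to its left, z up, the work surface at z = 0. Lengths are in mm, angles in rad, forces in N, time in s.
With the tool pointing down it reaches from about 425 to 800 mm from the base axis. Payload 8.3 kg.
Tool frame: the origin (TCP) lies on the centre line of the jaws, within the pads' length; the fingertips stand 17 mm ahead of it and the grasp point (between the pads) lies 2 mm behind it; z points along the fingers, y is the line along which they close (so a half turn about z gives the same grasp; the last joint's range is limited). The gripper opens to 85 mm and grips with 20 to 120 N. Pads are 22 mm wide; open, the fingers measure 114 mm over their backs; the gripper's body (76 mm by 85 mm) begins 54 mm behind the grasp point. The pads swing forward as they close: fully open they stand 13 mm farther back than shut.
Start: joints at [1.255, 0.383, 0.016, 1.37, -0.006, 1.388, -0.046], TCP at [156.36, -605.108, 248.279] pointing down, gripper open.
Joint ranges: [-2.95, 2.95], [-0.25, 2.06], [-1.52, 1.56], [0.18, 2.33], [-1.44, 4.58], [0.02, 2.06], [-3.01, 3.01]. Speed limits (rad/s): [2.39, 2.39, 3.01, 3.01, 3.14, 3.14, 3.14].

## Interface

Orientations are given as a rotation vector (axis times angle).
In Python, from plant import monitor, imaging, job, nets gives the robot as it stands.
- The arm moves only by the tool servo_tool, never from a script. Its argument "steps" is a list of rows, each a list of 5 numbers: the shift along the tool's x, y, z scaled (see below), then the turn about the tool's z scaled (see below), then the finger opening in mm, from 0 to 85.4. A call has 1 to 5 rows; each row is the pose to reach, as a shift and turn from the pose commanded when the call began, along the tool's axes at that moment, turning the shorter way round; what a row does not reach only later rows make up. The controller multiplies each number of a shift by 200 mm and each number of a turn by 360 degrees. A row lasts 1/12 s, in which the tool goes at most 41.7 mm and 7.16 degrees, less where a joint would pass 70% of its speed; a pose out of reach is approached as far as the arm can. A call with a number of a shift or a turn outside -1 to 1 is refused whole. A call with a gripper value outside its range is refused whole. The fingers move at their own pace and stop on an object; the grip force is fixed at half the most. Time passes only in rows, so rows that repeat a pose let the fingers close. It gives the time, the measured TCP pose, the force, the opening and the grip force at its end, in the units of the state.
- monitor.get_obs(): the state, without advancing time (a new reading comes with each control period).
- imaging.grab_frame(name): name is "scene" or "top" or "wrist"; returns a dict with "img" (400x640x3 uint8, red, green, blue), "z_map" (400x640 float32, mm along the optical axis (not along the pixel's ray), 0 where there is no reading), "camera_matrix" (3x3 intrinsics, pixels), "R" (3x3) and "t" (3): a world point X has camera coordinates R X + t. Camera axes: x right, y down, z forward; pixel columns grow to the right and rows downward; lengths in mm; the calibration is good to about 2 mm. A picture is of the moment at which its call begins.
- job.hand_in(): hands the job in; it is judged then, once.
Trained networks look in a picture, given as the dict that the camera call returned (one of the last four; its "shot" number tells which), for a name from the list of things; names that differ only in an ending like _2 or _b are one class to them, and where a whole thing is asked for, a point or a joint stands for the part that bears it (a point fixed in the world has none). Each returns a list of dicts, best first, with "conf" (0 to 1); they miss things now and then, are a little off and sometimes report something else, mostly with a low value. They report only what shows in the picture. A call takes as long as a camera call.
- nets.regions_of(label, picture): "mask" (400x640 bool, what is visible of it) and "extent" ([left, top, right, bottom] in pixels, round what is visible of it).
The state is a dict: "time_s": time; "q": joint angles; "dq": joint speeds; "effort": joint torques, N m; "eef_pos": TCP position; "ee_rot": TCP orientation; "contact_force": force on the tool from outside, world axes, zero at the start; "wrist_torque": the same for the moment, N m; "grip_width": opening from 0.0 (shut) to 1.0 (fully open); "grip_force": force on a finger pad.
Only numpy, scipy, OpenCV 4.12 (cv2) and the standard library are available. Lean on these libraries where they do the work, as an engineer would, in place of code of your own. Each camera call takes 0.05 s, during which the arm holds its last target. There are 200 camera calls.

## Task

Lift the holding pawl off the ratchet wheel of the empty winch and throw it right over so that it stays up, then wind the crank backwards (clockwise seen from above) until it comes up firmly against the stop post, without forcing it. Leave the crank there, swing the pawl back down onto the ratchet teeth, let go, and do not disturb the things lying around.

Things in the scene. Friction and masses are not known exactly. Their poses are not given: they have to be found in the camera images.
- winch: Take-up winch, bolted down, upright axis; base plate 360 x 280 x 12 (195 mm to its -x side, 165 mm to +x). Origin: on the axis at table height; z up; its -x side, where the pawl is, faces roughly to the robot. A ratchet wheel 150 dia lies flat on top, with 12 teeth 9 high on its rim, crests 75 mm above the table.
- wheel (a joint): Turn of ratchet wheel and crank about the winch's upright axis, rad, about 0 at the start. Backwards (clockwise from above) is negative, and impossible while the pawl stands in the teeth; it can go back 1.0 to 2.15 rad before it meets the stop. It turns stiffly (0.4 N m: about 4 N at the handle) and stays where it is left.
- crank: Ratchet wheel and crank, one piece. Crank arm: 20 wide, its underside 88 and its top 100 mm above the table, reaching out 105 mm from the axis. Origin on the axis 50 mm above the table; x points out along the arm, z up.
- handle (a point): Middle of the crank's upright black rubbery handle, 26 dia, 95 mm out from the axis, 140 mm above the table. The handle stands 102 to 165 mm above the table and spins freely on its spindle, so a gripper need not turn with the crank.
- pawl (a joint): Lift of the drop pawl, rad: 0 = down in a tooth gap (up to 0.16 when resting on a tooth; both are fully down), 1.57 = arm upright, 2.2 = thrown right over to its rest. It is loose on its hinge: above about 1.9 it falls over to the rest and stays there, below about 1.5 it falls down to the wheel.
- pawl_pin (a point): Middle of the pawl's cross pin: a steel bar 12 dia, 100 long, 55 mm from the hinge, level and parallel to it (along the winch's y). It sticks out 39 mm on either side of the 22 wide pawl arm and can be taken there. Pawl down: 115 mm above the table, 60 mm from the winch's axis, 34 mm clear above the tooth crests.
- pawl_hinge (a point): Middle of the pawl's level hinge, 115 mm above the table, 115 mm from the winch's axis towards the winch's -x. The hinge lies along the winch's y; bracket cheeks 18 mm to either side. From here the pin swings up and over, away from the wheel.
- stop_ring: Fixed aluminium ring, 200 dia, under the wheel; origin on the winch's axis. It carries the upright rubber-sleeved stop post, 14 dia, 88 mm out from the axis, top 106 mm above the table, that the crank arm runs against. The post is clamped at another place each time and is not measured: feel or see it. It may bear 45 N from the crank (the same at the handle); 8 to 20 N at the handle is firm contact.
- nut_driver: Bystander, leave alone: a nut driver with a plastic handle, lying. Origin under its middle.
- spanner: Bystander, leave alone: an open-ended spanner, lying. Origin under its middle.
- grease_can: Bystander, leave alone: a grey can, 60 dia x 110 high. Origin under its middle.
- flange: Bystander, leave alone: a steel ring flange, 48 dia x 12 high, lying on a far corner of the winch's base plate. Origin under its middle.
- socket: Bystander, leave alone: a steel socket, 24 dia x 30 high, standing on a near corner of the winch's base plate. Origin under its middle.
- pipe_ring: Bystander, leave alone: a short copper pipe piece, 40 dia x 40 high, standing. Origin under its middle.
- kit_box: Bystander, leave alone: a small pale box, 100 x 70 x 40. Origin under its middle.

How it is judged (in metres and radians):
On the way, in this order (a step that is already met when the one before it is completed fails the run):
1. the pawl is thrown over and stays up (joint over 1.9 rad) while the wheel still stands at its start (not turned back by 0.25 rad) (value of joint pawl above 1.9 rad and value of joint wheel above -0.25 rad), for 0.2 s.
2. with the pawl up and the wheel turned back, the crank bears on the stop post with more than 3 N (value of joint pawl above 1.5 rad and value of joint wheel below -0.9 rad and contact force between crank and stop_ring above 3 N), for 0.1 s.
At the end, for the whole second after the job is handed in: The pawl is back down on the ratchet teeth (joint below 0.22 rad), the wheel is at rest and still at the stop (turned back over 0.9 rad, handle centre within 26 mm of the post centre seen from above: 19 mm is contact, so at most 7 mm short of it) (value of joint pawl below 0.22 rad and value of joint wheel below -0.9 rad and horizontal distance between handle and stop_post below 0.026 m and velocity of joint wheel between -0.05 and 0.05 rad/s); the robot touches nothing.
It fails at once if the stop post is forced (crank presses on it with more than 45 N) (contact force between crank and stop_ring above 45 N).
It fails at once if a bystander is disturbed (moved over 30 mm) (distance of any of nut_driver, spanner, grease_can, flange, socket, pipe_ring, kit_box from where it was at the start of the episode above 0.03 m).
It also fails if it takes over 67 s, if anything falls off the work surface, if the arm or the gripper's body presses on something with over 40 N, if the wrist force passes 120 N, or if a joint passes its speed limit or range.

## Working session

There is one attempt and no reset: what is moved stays moved. The work goes in short steps, Python scripts to look and compute and a tool call to move; the robot and the scene stay as the last step left them, time stands still between calls to the robot, and variables do not carry over. Pictures are saved under pics/ and viewed, at most 10 in all, crops included, and the job is handed in when it is done.

Besides the shell and the picture viewer there is one more tool, called after "Emit:" in YAML: its name, and indented under it one key for each argument. servo_tool: Moves the arm, as the interface text tells. Its arguments: {"type":"object","properties":{"steps":{"type":"array"}},"required":["steps"]}

```bash
mkdir -p pics; ls; python3 - <<'E'
from plant import monitor, imaging, job, nets
import cv2,numpy as np
o=monitor.get_obs();print(o)
ims=[]
for n in("top","scene"):
    f=imaging.grab_frame(n);cv2.imwrite(f'pics/{n}0.png',f['img'][:,:,::-1])
    print(n,f['camera_matrix'].tolist(),f['R'].tolist(),f['t'])
    for l in("winch","crank","handle","pawl","pawl_pin","stop_ring","socket","flange","grease_can","pipe_ring","kit_box","spanner","nut_driver"):
        r=nets.regions_of(l,f)
        for d in r[:1]:
            m=d['mask'];z=f['z_map'];v,u=np.nonzero(m&(z>0));zz=z[v,u]
            if len(v)==0: continue
            P=np.linalg.inv(f['camera_matrix'])@np.vstack([u,v,np.ones(len(u))])*zz
            W=(f['R'].T@(P-np.array(f['t']).reshape(3,1)))
            print(l,round(d['conf'],2),d['extent'],'med',np.median(W,1).round(),'lo',np.percentile(W,3,axis=1).round(),'hi',np.percentile(W,97,axis=1).round())
E
```

```text
pics
{'time_s': 0.0, 'q': array([ 1.25507365,  0.38424696,  0.01641658,  1.37116028, -0.00627464,
        1.38819238, -0.04649149]), 'dq': array([ 0.00114777, -0.00040772, -0.00071138, -0.00082762, -0.00159956,
        0.00050058, -0.00038355]), 'effort': array([ 9.53710078e-04, -6.27591562e+01,  8.44524913e-01, -3.71811748e+01,
        1.65685586e-02,  1.43790327e-02,  6.25091820e-05]), 'eef_pos': array([ 156.22204719, -604.67710656,  247.27091755]), 'ee_rot': array([-3.11460309e+00, -3.95890908e-01,  5.06256152e-04]), 'contact_force': array([ 0.17169097,  0.14968051, -1.52468984]), 'wrist_torque': array([ 0.02827362, -0.00611626,  0.05732602]), 'grip_force': 0.0, 'grip_width': 0.9992789731401005}
top [[399.6480453738547, 0.0, 316.72903926810017], [0.0, 399.6480453738547, 193.31168331912497], [0.0, 0.0, 1.0]] [[-0.028887213340023865, -0.9995659979663408, 0.005774479630302057], [-0.996152995869176, 0.02830947905418883, -0.0829323954588659], [0.08273293012043766, -0.008147950983730438, -0.9965384454041165]] [  -8.24672498  545.42647633 1456.35797874]
winch 0.69 [286.1, 134.6, 371.7, 2
[... 2187 characters left out ...]
.   38.] lo [ 453. -191.   16.] hi [ 473. -171.   43.]
flange 0.48 [367.7, 247.5, 380.7, 265.4] med [735.  11.  22.] lo [715. -10.  11.] hi [756.  34.  27.]
grease_can 0.92 [411.4, 133.9, 431.1, 165.7] med [600. 428.  76.] lo [569. 416.   9.] hi [621. 465. 113.]
pipe_ring 0.51 [165.8, 276.6, 182.9, 295.5] med [ 398. -452.   25.] lo [ 375. -470.   -0.] hi [ 412. -434.   42.]
kit_box 0.68 [291.5, 207.5, 317.8, 232.7] med [541. -84. 118.] lo [ 473. -127.    9.] hi [555.  17. 123.]
spanner 0.79 [172.8, 327.8, 215.7, 383.1] med [ 585. -531.    6.] lo [ 493. -551.    1.] hi [ 659. -516.   10.]
nut_driver 0.72 [379.3, 121.3, 399.5, 139.3] med [411. 477.  21.] lo [367. 461.   7.] hi [461. 499.  28.]
```

```bash
cat > h.py <<'E'
from plant import monitor, imaging, job, nets
import cv2,numpy as np
def cloud(f):
    z=f['z_map'];v,u=np.mgrid[0:400,0:640];P=np.linalg.inv(f['camera_matrix'])@np.vstack([u.ravel(),v.ravel(),np.ones(u.size)])*z.ravel()
    W=(f['R'].T@(P-np.array(f['t']).reshape(3,1))).T.reshape(400,640,3); W[z<=0]=np.nan; return W
E
python3 - <<'E'
from h import *
c=[]
for n,x,y in(("top",275,120),("scene",230,180)):
    f=imaging.grab_frame(n);W=cloud(f)
    im=cv2.resize(f['img'][y:y+130,x:x+170,::-1],None,fx=4.4,fy=4.4,interpolation=cv2.INTER_CUBIC)
    cv2.imwrite(f'pics/{n}1.png',im)
    r=(W[...,0]>400)&(W[...,0]<780)&(W[...,1]>-260)&(W[...,1]<100)
    for a,b in((6,18),(70,82),(92,106),(110,126),(145,175)):
        m=r&(W[...,2]>a)&(W[...,2]<b);p=W[m]
        if len(p)<5: continue
        rc=cv2.minAreaRect(p[:,:2].astype(np.float32))
        print(n,a,b,len(p),p.mean(0).round(),rc)
    if n=="top":
        m=r&(W[...,2]>107)&(W[...,2]<130)
        print(W[m].round().tolist()[:60])
E
```

```text
top 6 18 4512 [578. -81.  12.] ((589.0418701171875, -79.52127075195312), (355.92083740234375, 379.5781555175781), 89.54115295410156)
top 70 82 275 [606. -79.  73.] ((588.4775390625, -71.89125061035156), (145.23313903808594, 174.4857940673828), 64.9625015258789)
top 92 106 236 [613. -62.  99.] ((591.2761840820312, -97.29930114746094), (194.28990173339844, 160.63766479492188), 27.498037338256836)
top 110 126 222 [527. -80. 119.] ((568.96142578125, -67.15697479248047), (209.16909790039062, 91.61019134521484), 29.82260513305664)
top 145 175 48 [644.   7. 163.] ((644.1673583984375, 6.9800496101379395), (20.480615615844727, 24.2061710357666), 88.01811218261719)
[[655.0, -147.0, 108.0], [643.0, -6.0, 123.0], [641.0, 18.0, 119.0], [636.0, 15.0, 123.0], [636.0, -3.0, 122.0], [634.0, 12.0, 114.0], [633.0, 8.0, 123.0], [633.0, 5.0, 117.0], [634.0, 1.0, 112.0], [608.0, -79.0, 109.0], [604.0, -71.0, 110.0], [597.0, -85.0, 110.0], [551.0, -80.0, 112.0], [551.0, -83.0, 115.0], [550.0, -104.0, 116.0], [550.0, -108.0, 115.0], [549.0, -111.0, 119.0], [550.0, -115.0, 115.0], [549.0, -118.0, 121.0], [54
[... 938 characters left out ...]
 -97.0, 116.0]]
scene 6 18 5564 [ 618. -103.   12.] ((591.0186767578125, -71.12911987304688), (372.0544128417969, 342.7149963378906), 1.5040713548660278)
scene 70 82 498 [601. -91.  74.] ((585.397705078125, -77.50454711914062), (139.2979736328125, 197.79510498046875), 72.63397979736328)
scene 92 106 395 [611. -66.  99.] ((567.9382934570312, -73.53898620605469), (189.92042541503906, 174.33119201660156), 1.4212926626205444)
scene 110 126 350 [537. -80. 119.] ((578.0902099609375, -67.79409790039062), (220.48556518554688, 92.45826721191406), 28.833904266357422)
scene 145 175 88 [651.   3. 160.] ((649.4371337890625, 5.162212371826172), (24.845666885375977, 27.484508514404297), 26.851613998413086)
```

View pics/scene1.png

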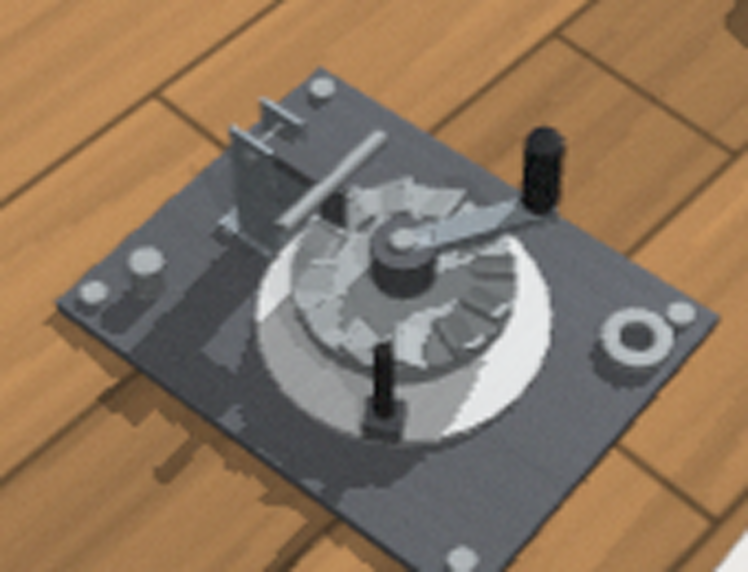

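View pics/top1.png

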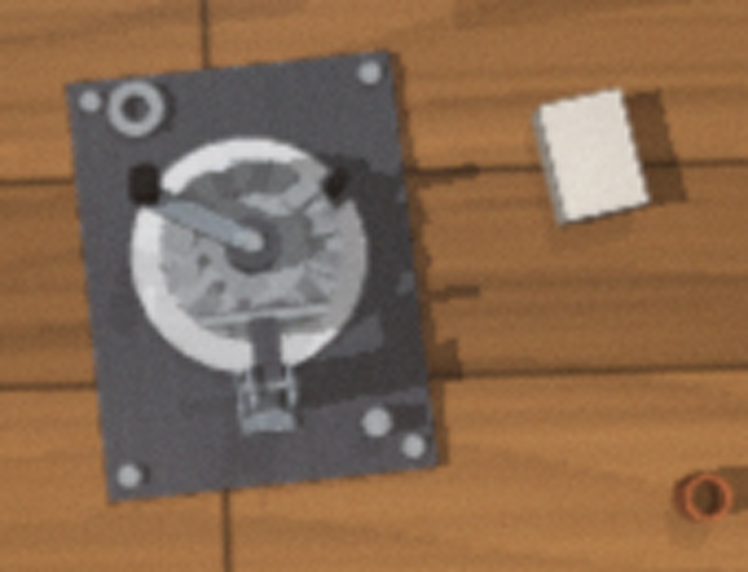

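The scene picture shows the pawl pin at about (330,180), the handle at (543,165), the stop post at (383,400), the socket at (146,262) and the flange at (637,335). The top picture shows the handle at (145,185) and the post at (335,185). From these the axis is near (605,-80) and the yaw about +4°. I'll move over the winch and check from close up.

Emit:
servo_tool:
  steps:
    - [0.83,-0.63,0,0,85]
    - [0.83,-0.63,0,0,85]
    - [0.83,-0.63,0,0,85]
    - [0.83,-0.63,0,0,85]
    - [0.83,-0.63,0,0,85]

```text
time_s: 1.92
eef_pos: [286.4, -440.0, 248.5]
ee_rot: [3.116, 0.396, 0.0]
contact_force: [0.1, -0.4, 0.2]
grip_width: 0.998
grip_force: 0.0
```

Emit:
servo_tool:
  steps:
    - [0.83,-0.63,0,0,85]
    - [0.83,-0.63,0,0,85]
    - [0.83,-0.63,0,0,85]
    - [0.83,-0.63,0,0,85]
    - [0.83,-0.63,0,0,85]

```text
time_s: 2.33
eef_pos: [415.6, -276.4, 248.7]
ee_rot: [3.116, 0.396, 0.001]
contact_force: [0.8, -1.5, -1.0]
grip_width: 0.995
grip_force: 0.0
```

Emit:
servo_tool:
  steps:
    - [0.7,-0.5,0,0,85]
    - [0.7,-0.5,0,0,85]
    - [0.7,-0.5,0,0,85]
    - [0.7,-0.5,0,0,85]
    - [0.7,-0.5,0,0,85]

```text
time_s: 2.75
eef_pos: [529.0, -137.9, 248.5]
ee_rot: [-3.111, -0.411, -0.004]
contact_force: [-0.1, 1.2, 0.0]
grip_width: 0.992
grip_force: 0.0
```

Emit:
servo_tool:
  steps:
    - [0,0,0,-0.074,85]
    - [0,0,0,-0.074,85]
    - [0,0,0,-0.074,85]
    - [0,0,0,-0.074,85]
    - [0,0,0,-0.074,85]

```text
time_s: 3.17
eef_pos: [525.2, -146.4, 248.4]
ee_rot: [2.939, 1.11, 0.0]
contact_force: [0.6, -0.2, 0.6]
grip_width: 0.996
grip_force: 0.0
```

Emit:
servo_tool:
  steps:
    - [0,0,0,-0.074,40]
    - [0,0,0,-0.074,40]
    - [0,0,0,-0.074,40]
    - [0,0,0,-0.074,40]
    - [0,0,0,-0.074,40]

```text
time_s: 3.58
eef_pos: [525.1, -146.5, 248.3]
ee_rot: [2.607, 1.753, 0.0]
contact_force: [0.6, 0.4, 1.4]
grip_width: 0.467
grip_force: 0.0
```

Emit:
servo_tool:
  steps:
    - [0,0,0,-0.074,40]
    - [0,0,0,-0.074,40]
    - [0,0,0,-0.074,40]
    - [0,0,0,-0.074,40]
    - [0,0,0,-0.074,40]

```text
time_s: 4.0
eef_pos: [525.2, -146.5, 248.4]
ee_rot: [2.136, 2.304, 0.0]
contact_force: [-0.4, -0.3, 0.2]
grip_width: 0.467
grip_force: 0.0
```

```bash
python3 - <<'E'
from h import *
f=imaging.grab_frame("wrist");cv2.imwrite('pics/w1.png',f['img'][:,:,::-1])
W=cloud(f)
def show(name,m):
    p=W[m]; p=p[~np.isnan(p[:,0])]
    if len(p)<20: print(name,len(p));return
    c=np.median(p,0);q=p[:,:2]-p[:,:2].mean(0);w,V=np.linalg.eigh(q.T@q/len(q))
    print(name,len(p),c.round(1),'mean',p.mean(0).round(1),'lo',np.percentile(p,2,axis=0).round(),'hi',np.percentile(p,98,axis=0).round(),'ang',np.degrees(np.arctan2(V[1,1],V[0,1])).round(1),np.sqrt(w).round(1))
X,Y,Z=W[...,0],W[...,1],W[...,2]
show('pin',(Z>110)&(Z<128)&(X>532)&(X<560)&(Y<-20)&(Y>-150))
show('pin-y',(Z>110)&(Z<128)&(X>532)&(X<560)&(Y<-97)&(Y>-150))
show('post',(Z>98)&(Z<115)&(X>630)&(X<690)&(Y<-115)&(Y>-190))
show('crank',(Z>94)&(Z<103)&(X>600)&(X<640)&(Y>-80)&(Y<0))
for l in('pawl_pin','pawl','stop_ring','handle','socket'):
    for d in nets.regions_of(l,f)[:1]: print(l,d['conf'],d['extent']);show(l,d['mask'])
for y in range(-140,-30,6):
    m=(Z>113)&(Z<128)&(X>525)&(X<565)&(abs(Y-y)<3); p=W[m]
    if len(p)>5: print(y,len(p),np.percentile(p[:,0],[2,50,98]).round(),p[:,2].max().round())
E
```

```text
pin 2441 [542.8 -79.8 120.1] mean [542.7 -79.7 119.7] lo [ 533. -129.  115.] hi [552. -34. 122.] ang 94.3 [ 4.3 27.3]
pin-y 678 [ 546.  -114.4  119.9] mean [ 546.1 -114.4  119.6] lo [ 540. -131.  116.] hi [552. -98. 122.] ang 94.4 [ 3.4 10.1]
post 245 [ 653.  -148.   105.2] mean [ 653.3 -148.1  104.5] lo [ 648. -155.   99.] hi [ 660. -142.  107.] ang 145.0 [3.5 3.6]
crank 2858 [622.2 -39.6  99.7] mean [622.1 -39.8  99.6] lo [602. -77.  96.] hi [639.  -3. 101.] ang 69.5 [ 6.2 22.2]
pawl_pin 0.63 [275.5, 43.0, 361.1, 183.8]
pawl_pin 4133 [537.3 -82.7 120.5] mean [529.6 -81.5 120.1] lo [ 492. -128.  116.] hi [551. -36. 122.] ang 86.9 [17.8 21.4]
pawl 0.79 [277.8, 39.6, 359.4, 182.1]
pawl 4011 [537.2 -82.8 120.5] mean [529.5 -81.5 119.9] lo [ 492. -128.  116.] hi [551. -36. 122.] ang 85.1 [17.6 21.2]
stop_ring 0.86 [303.3, 0.0, 494.9, 215.6]
stop_ring 6462 [560.3 -48.2  19.9] mean [571.5 -66.4  26.4] lo [ 511. -172.   18.] hi [657.  19. 105.] ang 101.4 [45.9 69.3]
handle 0.79 [329.8, 0.0, 544.6, 192.2]
handle 22317 [609.7 -65.1  69.6] mean [609.8 -67.6  77.2] lo [ 541. -143.   64.] hi [671.  -3. 117.] ang 81.8 [33.2 40.5]
socket 0.87 [238.5, 182.7, 267.2, 208.6]
socket 557 [ 460.3 -175.6   41.2] mean [ 459.6 -176.2   36.2] lo [ 442. -192.   12.] hi [ 470. -167.   43.] ang 49.0 [6.3 7.6]
-134 20 [542. 546. 552.] 121.0
-128 113 [542. 547. 553.] 122.0
-122 110 [541. 546. 552.] 122.0
-116 125 [541. 546. 553.] 122.0
-110 113 [541. 546. 552.] 122.0
-104 119 [540. 545. 551.] 122.0
-98 120 [540. 545. 550.] 122.0
-92 240 [525. 539. 550.] 123.0
-86 273 [526. 538. 550.] 123.0
-80 276 [526. 537. 549.] 123.0
-74 249 [525. 538. 549.] 123.0
-68 136 [537. 543. 549.] 123.0
-62 140 [537. 542. 548.] 123.0
-56 143 [536. 541. 547.] 123.0
-50 152 [536. 541. 547.] 123.0
-44 152 [535. 540. 546.] 123.0
-38 149 [535. 540. 546.] 122.0
-32 66 [535. 540. 545.] 122.0
```

View pics/w1.png

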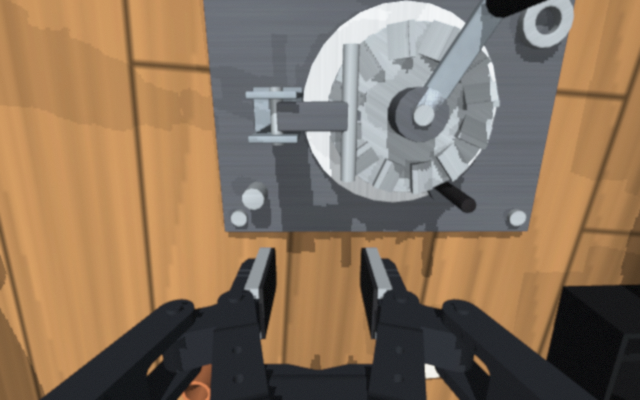

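The wrist picture shows the pin at (350,110), the hinge at (272,115), the post at (460,195), the socket at (252,198), and open space at the pin's near stub (350,150). I measure the pin centre at (543.5,-82.5), yaw 4.35°, hinge at (488.7,-86.7) and post at (653.5,-148). The pin's height, length and the post radius agree with the given sizes. Next I'll grasp the -y stub.

Emit:
servo_tool:
  steps:
    - [0.142,0.116,0.2,0,40]
    - [0.142,0.116,0.2,0,40]
    - [0.142,0.116,0.4,0,40]
    - [0.142,0.116,0.4,0,40]
    - [0.142,0.116,0.4,0,40]

```text
time_s: 4.72
eef_pos: [544.6, -116.1, 166.8]
ee_rot: [-2.132, -2.301, 0.004]
contact_force: [0.1, -0.2, 0.4]
grip_width: 0.47
grip_force: 0.0
```

Emit:
servo_tool:
  steps:
    - [0,0,0.14,0,40]
    - [0,0,0.277,0,40]
    - [0,0,0.277,0,40]
    - [0,0,0.277,0,40]

```text
time_s: 5.05
eef_pos: [546.1, -116.7, 114.0]
ee_rot: [-2.135, -2.304, 0.001]
contact_force: [-0.2, -0.3, 0.8]
grip_width: 0.47
grip_force: 0.0
```

Emit:
servo_tool:
  steps:
    - [0,0,0,0,5]
    - [0,0,0,0,5]
    - [0,0,0,0,5]
    - [0,0,0,0,5]
    - [0,0,0,0,5]

```text
time_s: 5.47
eef_pos: [546.9, -116.6, 115.5]
ee_rot: [2.133, 2.303, 0.001]
contact_force: [-3.7, 0.1, 8.5]
grip_width: 0.116
grip_force: 58.5
```

Emit:
servo_tool:
  steps:
    - [0,-0.0085,-0.068,0,5]
    - [0,-0.0335,-0.132,0,5]
    - [0,-0.074,-0.1875,0,5]
    - [0,-0.1265,-0.2315,0,5]
    - [0,-0.1885,-0.261,0,5]

```text
time_s: 5.88
eef_pos: [515.2, -119.2, 171.2]
ee_rot: [2.124, 2.296, 0.016]
contact_force: [16.1, 0.1, 11.0]
grip_width: 0.114
grip_force: 58.9
```

Emit:
servo_tool:
  steps:
    - [0,-0.067,-0.0135,0,5]
    - [0,-0.1355,-0.0095,0,5]
    - [0,-0.201,0.011,0,5]
    - [0,-0.23,0.0265,0,5]
    - [0,-0.23,0.0265,0,5]

```text
time_s: 6.3
eef_pos: [462.5, -123.6, 164.1]
ee_rot: [2.132, 2.301, -0.002]
contact_force: [-16.3, 2.2, 29.2]
grip_width: 0.107
grip_force: 67.7
```

Emit:
servo_tool:
  steps:
    - [0,0,0,0,45]
    - [0,0,0,0,45]
    - [0,0,0,0,45]
    - [0,0,0,0,45]
    - [0,0,0,0,45]

```text
time_s: 6.72
eef_pos: [462.9, -122.6, 160.0]
ee_rot: [2.134, 2.305, 0.0]
contact_force: [-0.7, 0.3, -0.1]
grip_width: 0.528
grip_force: 0.0
```

Emit:
servo_tool:
  steps:
    - [0,0,-0.1,0,45]
    - [0,0,-0.3,0,45]
    - [0,0,-0.5,0,60]
    - [0,0,-0.5,0,60]
    - [0,0,-0.5,0,60]

```text
time_s: 7.13
eef_pos: [464.2, -122.8, 262.3]
ee_rot: [2.131, 2.302, 0.003]
contact_force: [0.0, -0.3, -2.0]
grip_width: 0.703
grip_force: 0.0
```

```bash
python3 - <<'E'
from h import *
f=imaging.grab_frame("scene");im=f['img'][150:330,220:420,::-1]
cv2.imwrite('pics/s2.png',cv2.resize(im,None,fx=3.2,fy=3.2,interpolation=cv2.INTER_CUBIC))
o=monitor.get_obs();print(o['eef_pos'],o['ee_rot'],o['contact_force'])
W=cloud(f);m=(W[...,0]>600)&(W[...,0]<700)&(abs(W[...,1])<40)&(W[...,2]>120)&(W[...,2]<175);p=W[m];print(len(p),p.mean(0),np.percentile(p,3,axis=0),np.percentile(p,97,axis=0))
E
```

```text
[ 463.15791849 -122.68620684  260.42013008] [2.13324664e+00 2.30430666e+00 9.78169528e-04] [-0.94317837 -0.66872718 -0.88147385]
134 [651.85213169   1.65563501 149.84195258] [640.12594207  -7.28998286 123.10560843] [660.6561935   15.02183435 166.24770046]
```

View pics/s2.png

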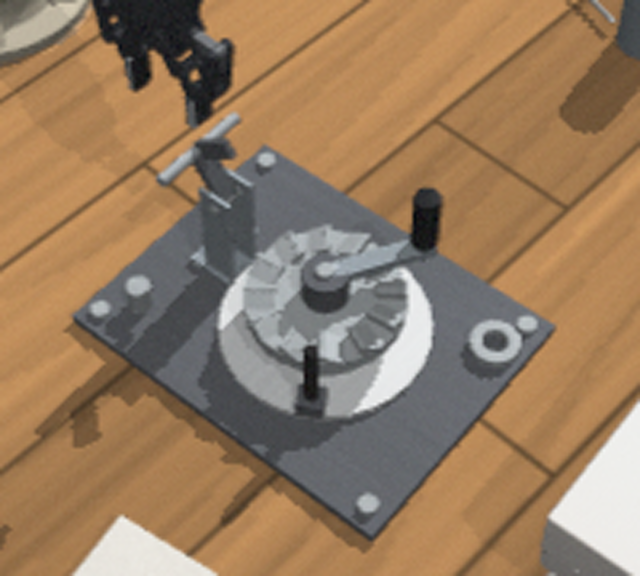

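The pawl is over on its rest, with the pin at (200,150) in the crop. The handle is at (427,215), at about (646,6) in world. I'll move above it.

Emit:
servo_tool:
  steps:
    - [0.287,0.48,0,0,60]
    - [0.287,0.48,0,0,60]
    - [0.287,0.48,0,0,60]
    - [0.287,0.48,0,0,60]

```text
time_s: 7.52
eef_pos: [556.2, -52.8, 257.4]
ee_rot: [-2.124, -2.309, -0.003]
contact_force: [-1.2, -0.6, -0.2]
grip_width: 0.705
grip_force: 0.0
```

Emit:
servo_tool:
  steps:
    - [0.287,0.48,0,0,60]
    - [0.287,0.48,0,0,60]
    - [0.287,0.48,0,0,60]
    - [0.287,0.48,0,0,60]

```text
time_s: 7.85
eef_pos: [646.8, 11.8, 256.0]
ee_rot: [-2.123, -2.307, 0.0]
contact_force: [-0.6, 0.6, -0.1]
grip_width: 0.703
grip_force: 0.0
```

```bash
python3 - <<'E'
from h import *
o=monitor.get_obs();print(o['eef_pos'],o['ee_rot'],o['contact_force'])
for n in("wrist","top"):
    f=imaging.grab_frame(n);W=cloud(f)
    if n=="wrist": cv2.imwrite('pics/w3.png',f['img'][:,:,::-1])
    for a,b in((158,175),(125,158)):
        m=(abs(W[...,0]-646)<35)&(abs(W[...,1]-6)<35)&(W[...,2]>a)&(W[...,2]<b);p=W[m];
        if len(p)>5: print(n,a,len(p),p.mean(0).round(1),np.percentile(p,3,axis=0).round(1),np.percentile(p,97,axis=0).round(1))
E
```

```text
[646.76622277  11.75874313 256.00072629] [-2.12341868e+00 -2.30715153e+00  1.49296587e-04] [-0.61570305  0.58072821 -0.12400723]
wrist 158 1010 [645.9   9.3 164.3] [634.9  -2.3 160.3] [656.8  19.7 165.9]
wrist 125 381 [645.2  17.9 142.7] [633.8  10.7 126.4] [657.2  20.6 157.1]
```

View pics/w3.png

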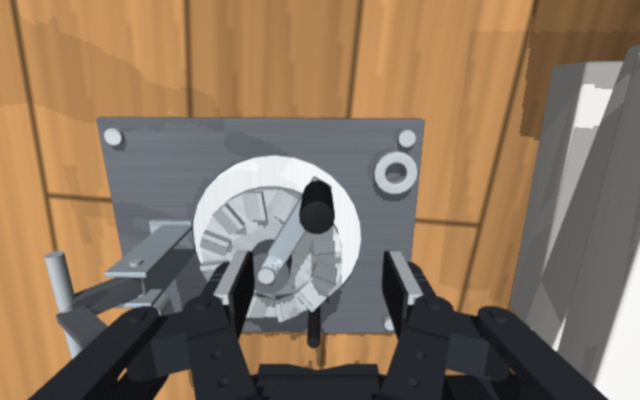

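The wrist picture shows the handle top at (317,215), centred between the fingers and measured at (646,8.5). That gives a radius of 96 mm, which agrees with the given 95. Next I'll lower and grip.

Emit:
servo_tool:
  steps:
    - [-0.015,0,0.2,0,60]
    - [-0.015,0,0.4,0,60]
    - [-0.015,0,0.58,0,60]
    - [-0.015,0,0.58,0,60]

```text
time_s: 8.28
eef_pos: [640.1, 0.8, 135.3]
ee_rot: [-2.13, -2.297, 0.016]
contact_force: [-1.6, -0.3, -1.4]
grip_width: 0.703
grip_force: 0.0
```

Emit:
servo_tool:
  steps:
    - [0,0,0,0,15]
    - [0,0,0,0,15]
    - [0,0,0,0,15]
    - [0,0,0,0,15]
    - [0,0,0,0,15]

```text
time_s: 8.7
eef_pos: [646.8, 3.3, 147.4]
ee_rot: [2.132, 2.302, 0.004]
contact_force: [-3.0, -2.3, 7.2]
grip_width: 0.288
grip_force: 58.7
```

```bash
python3 - <<'E'
from h import *
o=monitor.get_obs();print(o['eef_pos'],o['ee_rot'],o['contact_force'])
from scipy.spatial.transform import Rotation as R
M=R.from_rotvec(o['ee_rot']).as_matrix();p0=o['eef_pos'][:2]
c=np.array([603.3,-78]);a0=np.arctan2(*(p0-c)[::-1]);r=np.hypot(*(p0-c));print(r,np.degrees(a0))
prev=p0
for k,d in enumerate(range(0,116,5)):
    a=a0-np.radians(d);p=c+r*np.array([np.cos(a),np.sin(a)])
    if k%5==0: base=p
    dd=np.array([*(p-base),0]);print(d,p.round(1),(M.T@dd/200).round(3)[:2])
    if k%5==0 and k: dd=np.array([*(p-ob),0]);print('  end prev',(M.T@dd/200).round(3)[:2])
    if k%5==0: ob=p
E
```

```text
[646.84979603   3.29983133 147.38884142] [2.13244376 2.3018383  0.00399346] [-2.95459694 -2.33500525  7.17598147]
92.22931913457903 61.823427828287095
0 [646.8   3.3] [0. 0.]
5 [653.8  -0.8] [-0.023  0.033]
10 [660.3  -5.5] [-0.049  0.064]
15 [666.4 -10.7] [-0.077  0.092]
20 [672.  -16.5] [-0.108  0.118]
25 [677.1 -22.7] [0. 0.]
  end prev [-0.141  0.141]
30 [681.7 -29.4] [-0.035  0.02 ]
35 [685.6 -36.4] [-0.071  0.037]
40 [688.9 -43.7] [-0.109  0.051]
45 [691.6 -51.3] [-0.148  0.061]
50 [693.6 -59.1] [0. 0.]
  end prev [-0.188  0.068]
55 [694.9 -67. ] [-0.04   0.003]
60 [695.5 -75.1] [-0.08   0.003]
65 [695.4 -83.1] [-0.12 -0.  ]
70 [694.6 -91.1] [-0.16  -0.007]
75 [693.1 -99. ] [0. 0.]
  end prev [-0.199 -0.018]
80 [ 690.9 -106.8] [-0.038 -0.014]
85 [ 688.1 -114.3] [-0.074 -0.031]
90 [ 684.6 -121.5] [-0.109 -0.051]
95 [ 680.5 -128.5] [-0.142 -0.074]
100 [ 675.8 -135. ] [0. 0.]
  end prev [-0.173 -0.1  ]
105 [ 670.6 -141.1] [-0.028 -0.028]
110 [ 664.8 -146.7] [-0.054 -0.059]
115 [ 658.6 -151.8] [-0.077 -0.092]
```

```bash
python3 - <<'E'
import numpy as np
from plant import monitor
print(monitor.get_obs()['eef_pos'])
y=np.radians(4.35);ex=np.array([-np.sin(y),np.cos(y)]);ey=np.array([np.cos(y),np.sin(y)])
r=95;A=[63.3-d for d in (0,5,10,15,20,25,30,35,40,45,50,55,60,65,70,75,80,84,88,92,95)]
P=[r*np.array([np.cos(np.radians(a)),np.sin(np.radians(a))]) for a in A]
for k in range(0,20,5):
    print([[round(float((P[j]-P[k])@ex/200),3),round(float((P[j]-P[k])@ey/200),3),0,0,15] for j in range(k+1,k+6)])
E
```

```text
[646.84979603   3.29983133 147.38884142]
[[-0.023, 0.035, 0, 0, 15], [-0.049, 0.067, 0, 0, 15], [-0.077, 0.097, 0, 0, 15], [-0.108, 0.124, 0, 0, 15], [-0.142, 0.149, 0, 0, 15]]
[[-0.035, 0.022, 0, 0, 15], [-0.072, 0.04, 0, 0, 15], [-0.111, 0.055, 0, 0, 15], [-0.151, 0.067, 0, 0, 15], [-0.191, 0.075, 0, 0, 15]]
[[-0.041, 0.005, 0, 0, 15], [-0.083, 0.006, 0, 0, 15], [-0.124, 0.003, 0, 0, 15], [-0.165, -0.003, 0, 0, 15], [-0.205, -0.013, 0, 0, 15]]
[[-0.039, -0.013, 0, 0, 15], [-0.07, -0.026, 0, 0, 15], [-0.099, -0.041, 0, 0, 15], [-0.128, -0.058, 0, 0, 15], [-0.148, -0.072, 0, 0, 15]]
```

Emit:
servo_tool:
  steps:
    - [-0.023,0.035,0,0,15]
    - [-0.049,0.067,0,0,15]
    - [-0.077,0.097,0,0,15]
    - [-0.108,0.124,0,0,15]
    - [-0.142,0.149,0,0,15]

```text
time_s: 9.12
eef_pos: [678.2, -21.9, 147.4]
ee_rot: [2.132, 2.304, 0.003]
contact_force: [-6.3, 0.5, 9.9]
grip_width: 0.289
grip_force: 59.5
```

Emit:
servo_tool:
  steps:
    - [-0.035,0.022,0,0,15]
    - [-0.072,0.04,0,0,15]
    - [-0.111,0.055,0,0,15]
    - [-0.151,0.067,0,0,15]
    - [-0.191,0.075,0,0,15]

```text
time_s: 9.53
eef_pos: [696.4, -57.7, 147.4]
ee_rot: [2.132, 2.306, 0.006]
contact_force: [-5.5, 4.2, 7.2]
grip_width: 0.287
grip_force: 59.5
```

Emit:
servo_tool:
  steps:
    - [-0.041,0.005,0,0,15]
    - [-0.083,0.006,0,0,15]
    - [-0.124,0.003,0,0,15]
    - [-0.165,-0.003,0,0,15]
    - [-0.205,-0.013,0,0,15]

```text
time_s: 9.95
eef_pos: [697.9, -98.3, 147.5]
ee_rot: [2.13, 2.305, 0.009]
contact_force: [1.8, 5.3, 5.9]
grip_width: 0.287
grip_force: 59.5
```

Emit:
servo_tool:
  steps:
    - [-0.039,-0.013,0,0,15]
    - [-0.07,-0.026,0,0,15]
    - [-0.07,-0.026,0,0,15]
    - [-0.07,-0.026,0,0,15]
    - [-0.07,-0.026,0,0,15]

```text
time_s: 10.37
eef_pos: [693.2, -115.6, 147.4]
ee_rot: [2.132, 2.301, 0.004]
contact_force: [-1.4, -0.3, 7.9]
grip_width: 0.285
grip_force: 59.6
```

```bash
python3 - <<'E'
from h import *
for i in range(3):
    f=imaging.grab_frame("scene" if i==2 else "top");o=monitor.get_obs();print(o['eef_pos'].round(1),o['contact_force'].round(1))
im=f['img'][150:330,220:420,::-1]
cv2.imwrite('pics/s4.png',cv2.resize(im,None,fx=3.2,fy=3.2,interpolation=cv2.INTER_CUBIC))
E
```

```text
[ 693.2 -115.6  147.5] [-1.3  0.1  7.8]
[ 693.1 -115.6  147.4] [-1.  -1.3  8.8]
[ 693.2 -115.6  147.4] [-1.7 -0.4  9.1]
```

View pics/s4.png

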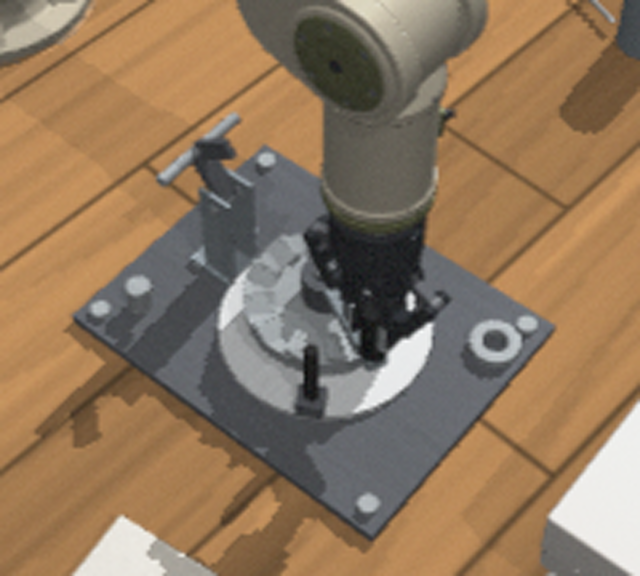

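Emit:
servo_tool:
  steps:
    - [-0.058,-0.0315,0,0,15]
    - [-0.111,-0.071,0,0,15]
    - [-0.111,-0.071,0,0,15]
    - [-0.111,-0.071,0,0,15]

```text
time_s: 10.85
eef_pos: [679.9, -139.6, 147.4]
ee_rot: [2.134, 2.301, 0.002]
contact_force: [-4.9, -2.1, 11.2]
grip_width: 0.284
grip_force: 60.9
```

Emit:
servo_tool:
  steps:
    - [-0.007,-0.007,0,0,15]
    - [-0.007,-0.007,0,0,15]
    - [-0.007,-0.007,0,0,15]

```text
time_s: 11.1
eef_pos: [679.7, -139.7, 147.4]
ee_rot: [2.132, 2.302, 0.005]
contact_force: [0.5, 1.3, 7.8]
grip_width: 0.29
grip_force: 60.5
```

Emit:
servo_tool:
  steps:
    - [-0.007,-0.007,0,0,15]
    - [-0.007,-0.007,0,0,15]
    - [-0.007,-0.007,0,0,15]

```text
time_s: 11.35
eef_pos: [678.9, -140.6, 147.5]
ee_rot: [2.131, 2.302, 0.007]
contact_force: [2.5, 1.9, 6.4]
grip_width: 0.287
grip_force: 60.4
```

Emit:
servo_tool:
  steps:
    - [-0.007,-0.007,0,0,15]
    - [-0.007,-0.007,0,0,15]
    - [-0.007,-0.007,0,0,15]

```text
time_s: 11.6
eef_pos: [677.7, -142.1, 147.5]
ee_rot: [2.131, 2.302, 0.007]
contact_force: [2.8, 0.9, 6.5]
grip_width: 0.287
grip_force: 60.4
```

Emit:
servo_tool:
  steps:
    - [-0.007,-0.007,0,0,15]
    - [-0.007,-0.007,0,0,15]
    - [-0.007,-0.007,0,0,15]

```text
time_s: 11.85
eef_pos: [676.5, -143.6, 147.5]
ee_rot: [2.131, 2.302, 0.007]
contact_force: [3.3, 2.3, 5.9]
grip_width: 0.289
grip_force: 60.4
```

Emit:
servo_tool:
  steps:
    - [-0.007,-0.007,0,0,15]
    - [-0.007,-0.007,0,0,15]
    - [-0.007,-0.007,0,0,15]

```text
time_s: 12.1
eef_pos: [675.1, -145.1, 147.5]
ee_rot: [2.131, 2.302, 0.007]
contact_force: [2.5, 2.1, 5.3]
grip_width: 0.283
grip_force: 60.4
```

Emit:
servo_tool:
  steps:
    - [-0.007,-0.007,0,0,15]
    - [-0.007,-0.007,0,0,15]
    - [-0.007,-0.007,0,0,15]

```text
time_s: 12.35
eef_pos: [673.8, -146.5, 147.4]
ee_rot: [2.131, 2.302, 0.007]
contact_force: [2.7, 2.4, 5.9]
grip_width: 0.287
grip_force: 60.4
```

Emit:
servo_tool:
  steps:
    - [-0.007,-0.007,0,0,15]
    - [-0.007,-0.007,0,0,15]
    - [-0.007,-0.007,0,0,15]

```text
time_s: 12.6
eef_pos: [672.9, -147.4, 147.5]
ee_rot: [2.13, 2.302, 0.009]
contact_force: [3.8, 4.3, 4.6]
grip_width: 0.286
grip_force: 60.4
```

Contact is starting: the last step was only 1.3 mm and the force has risen.

Emit:
servo_tool:
  steps:
    - [-0.007,-0.007,0,0,15]
    - [-0.007,-0.007,0,0,15]
    - [-0.007,-0.007,0,0,15]

```text
time_s: 12.85
eef_pos: [672.7, -147.7, 147.5]
ee_rot: [2.128, 2.303, 0.013]
contact_force: [9.9, 4.8, 2.4]
grip_width: 0.29
grip_force: 60.4
```

Emit:
servo_tool:
  steps:
    - [-0.007,-0.007,0,0,15]
    - [-0.007,-0.007,0,0,15]
    - [-0.007,-0.007,0,0,15]

```text
time_s: 13.1
eef_pos: [672.4, -147.8, 147.5]
ee_rot: [2.126, 2.304, 0.017]
contact_force: [14.8, 7.8, -1.0]
grip_width: 0.288
grip_force: 60.3
```

Firm contact: about 16 N tangential, less about 4 N friction. I'll ease off a little, then let go and rise.

Emit:
servo_tool:
  steps:
    - [0.008,0.008,0,0,15]
    - [0.008,0.008,0,0,15]
    - [0.008,0.008,0,0,15]

```text
time_s: 13.35
eef_pos: [672.7, -147.6, 147.5]
ee_rot: [2.128, 2.303, 0.012]
contact_force: [8.6, 4.4, 3.6]
grip_width: 0.287
grip_force: 60.4
```

Emit:
servo_tool:
  steps:
    - [0,0,0,0,60]
    - [0,0,0,0,60]
    - [0,0,0,0,60]
    - [0,0,0,0,60]
    - [0,0,0,0,60]

```text
time_s: 13.77
eef_pos: [669.0, -150.4, 143.9]
ee_rot: [2.135, 2.305, -0.001]
contact_force: [-0.7, 0.3, -0.0]
grip_width: 0.702
grip_force: 0.0
```

Emit:
servo_tool:
  steps:
    - [0,0,-0.1,0,60]
    - [0,0,-0.3,0,60]
    - [0,0,-0.5,0,60]
    - [0,0,-0.6,0,60]
    - [0,0,-0.6,0,60]

```text
time_s: 14.18
eef_pos: [671.2, -149.9, 270.9]
ee_rot: [2.13, 2.299, 0.009]
contact_force: [0.8, 0.3, 0.0]
grip_width: 0.702
grip_force: 0.0
```

```bash
python3 - <<'E'
from h import *
o=monitor.get_obs();print(o['eef_pos'],o['ee_rot'],o['contact_force'])
f=imaging.grab_frame("wrist");W=cloud(f)
cv2.imwrite('pics/w5.png',f['img'][:,:,::-1])
def s(n,c,h,a,b):
    m=(abs(W[...,0]-c[0])<h)&(abs(W[...,1]-c[1])<h)&(W[...,2]>a)&(W[...,2]<b);p=W[m]
    if len(p)>5: print(n,len(p),p.mean(0).round(1),np.percentile(p,3,axis=0).round(1),np.percentile(p,97,axis=0).round(1))
s('handle top',(672,-142),25,158,170);s('post top',(653,-148),14,100,110)
f=imaging.grab_frame("scene");W=cloud(f)
m=(W[...,0]>430)&(W[...,0]<490)&(W[...,1]<-98)&(W[...,1]>-140)&(W[...,2]>135)&(W[...,2]<180);p=W[m];print('pin-y scene',len(p),p.mean(0),np.percentile(p,3,axis=0),np.percentile(p,97,axis=0))
cv2.imwrite('pics/s5.png',cv2.resize(f['img'][150:330,220:420,::-1],None,fx=3.2,fy=3.2,interpolation=cv2.INTER_CUBIC))
E
```

```text
[ 671.16978897 -149.86150838  270.87571433] [2.12954068 2.2987786  0.00862956] [0.79596896 0.34246745 0.0012816 ]
handle top 929 [ 672.6 -141.7  164.3] [ 661.7 -153.   160.6] [ 683.5 -131.1  165.9]
post top 196 [ 654.8 -146.3  104.8] [ 649.2 -154.7  100.2] [ 661.2 -134.9  107. ]
pin-y scene 74 [ 465.14043043 -116.26845276  159.07221822] [ 456.67971103 -139.07641403  139.49887043] [475.57217812 -98.5411128  168.0967021 ]
```

View pics/w5.png

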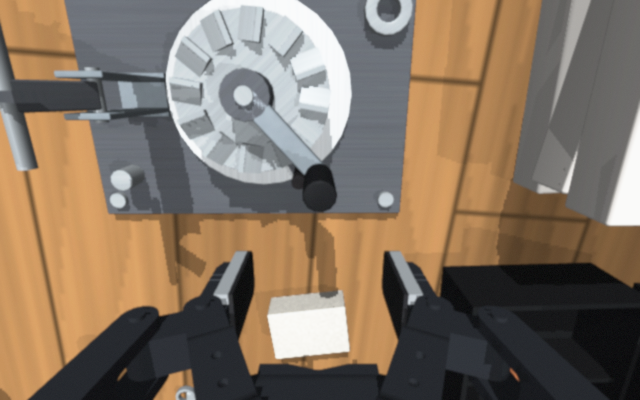

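The wrist picture shows the handle (318,190) against the post (298,180), and the pin at rest at (20,110). The handle-to-post distance is about 20 mm, so contact holds. I'll go back to the pin's -y stub.

Emit:
servo_tool:
  steps:
    - [0.108,-0.518,0,0,45]
    - [0.108,-0.518,0,0,45]
    - [0.108,-0.518,0,0,45]
    - [0.108,-0.518,0,0,45]

```text
time_s: 14.62
eef_pos: [559.9, -136.1, 262.3]
ee_rot: [-2.133, -2.303, 0.006]
contact_force: [1.3, -0.6, 0.4]
grip_width: 0.528
grip_force: 0.0
```

Emit:
servo_tool:
  steps:
    - [0.108,-0.518,0,0,45]
    - [0.108,-0.518,0,0,45]
    - [0.108,-0.518,0,0,45]
    - [0.108,-0.518,0,0,45]
    - [0.108,-0.518,0,0,45]

```text
time_s: 15.03
eef_pos: [458.4, -123.4, 263.4]
ee_rot: [2.136, 2.303, -0.002]
contact_force: [-0.3, -0.7, -0.0]
grip_width: 0.526
grip_force: 0.0
```

```bash
python3 - <<'E'
from h import *
f=imaging.grab_frame("wrist");W=cloud(f)
o=monitor.get_obs();print(o['eef_pos'],o['ee_rot'],o['contact_force'])
for y in range(-140,-40,10):
    m=(W[...,2]>150)&(W[...,2]<175)&(W[...,0]>430)&(W[...,0]<490)&(abs(W[...,1]-y)<5); p=W[m]
    if len(p)>5: print(y,len(p),np.percentile(p[:,0],[2,50,98]).round(),p[:,2].max().round())
E
```

```text
[ 459.32566187 -123.29314481  263.46095536] [ 2.13549100e+00  2.30409189e+00 -6.71204248e-04] [0.67138407 0.1040956  0.42039228]
-140 72 [455. 460. 466.] 166.0
-130 211 [455. 460. 466.] 166.0
-120 208 [454. 460. 465.] 167.0
-110 223 [453. 459. 464.] 167.0
-100 267 [452. 458. 468.] 167.0
-90 269 [451. 457. 464.] 175.0
-80 516 [451. 462. 484.] 175.0
-70 268 [450. 456. 462.] 167.0
-60 282 [449. 455. 461.] 167.0
-50 285 [448. 454. 460.] 167.0
```

Emit:
servo_tool:
  steps:
    - [0,0,0.2,0,45]
    - [0,0,0.4,0,45]
    - [0,0,0.515,0,45]
    - [0,0,0.515,0,45]
    - [0,0,0.515,0,45]

```text
time_s: 15.5
eef_pos: [459.4, -122.2, 159.9]
ee_rot: [-2.131, -2.303, -0.0]
contact_force: [-0.2, -0.5, 0.5]
grip_width: 0.525
grip_force: 0.0
```

Emit:
servo_tool:
  steps:
    - [0,0,0,0,5]
    - [0,0,0,0,5]
    - [0,0,0,0,5]
    - [0,0,0,0,5]
    - [0,0,0,0,5]

```text
time_s: 15.92
eef_pos: [460.3, -123.0, 162.5]
ee_rot: [2.133, 2.303, 0.001]
contact_force: [-1.6, 0.7, 6.0]
grip_width: 0.116
grip_force: 58.5
```

Emit:
servo_tool:
  steps:
    - [0,0.057,-0.031,0,5]
    - [0,0.1235,-0.048,0,5]
    - [0,0.192,-0.0485,0,5]
    - [0,0.2585,-0.032,0,5]
    - [0,0.319,0.001,0,5]

```text
time_s: 16.33
eef_pos: [523.5, -118.9, 162.2]
ee_rot: [2.134, 2.302, -0.002]
contact_force: [-1.4, 0.1, 8.9]
grip_width: 0.113
grip_force: 60.7
```

Emit:
servo_tool:
  steps:
    - [0,0.041,0.036,0,5]
    - [0,0.0745,0.08,0,5]
    - [0,0.0985,0.129,0,5]
    - [0,0.1065,0.1555,0,5]
    - [0,0.1095,0.169,0,5]

```text
time_s: 16.75
eef_pos: [545.5, -116.9, 126.8]
ee_rot: [2.134, 2.303, 0.001]
contact_force: [-0.6, -2.9, 7.9]
grip_width: 0.113
grip_force: 64.7
```

Emit:
servo_tool:
  steps:
    - [0,0,0,0,5]
    - [0,0,0,0,30]
    - [0,0,0,0,30]
    - [0,0,0,0,30]
    - [0,0,0,0,30]

```text
time_s: 17.17
eef_pos: [544.6, -115.7, 126.7]
ee_rot: [-2.134, -2.305, -0.0]
contact_force: [-0.5, 0.7, -0.2]
grip_width: 0.35
grip_force: 0.0
```

Emit:
servo_tool:
  steps:
    - [0,0,-0.1,0,30]
    - [0,0,-0.3,0,30]
    - [0,0,-0.5,0,30]
    - [0,0,-0.7,0,30]
    - [0,0,-0.7,0,30]

```text
time_s: 17.58
eef_pos: [547.8, -115.6, 275.5]
ee_rot: [2.127, 2.298, 0.01]
contact_force: [0.5, 0.2, 0.6]
grip_width: 0.349
grip_force: 0.0
```

Emit:
servo_tool:
  steps:
    - [-0.5,-0.3,0,0,30]
    - [-0.5,-0.3,0,0,30]
    - [-0.5,-0.3,0,0,30]
    - [-0.5,-0.3,0,0,30]
    - [-0.5,-0.3,0,0,30]

```text
time_s: 18.0
eef_pos: [491.4, -222.8, 266.5]
ee_rot: [-2.14, -2.3, 0.001]
contact_force: [-0.2, 0.6, -0.1]
grip_width: 0.35
grip_force: 0.0
```

```bash
python3 - <<'E'
from h import *
for n in("top","scene"):
    f=imaging.grab_frame(n);W=cloud(f)
    def s(l,x0,x1,y0,y1,a,b):
        X,Y,Z=W[...,0],W[...,1],W[...,2];p=W[(X>x0)&(X<x1)&(Y>y0)&(Y<y1)&(Z>a)&(Z<b)]
        if len(p)>3: print(n,l,len(p),p.mean(0).round(1))
    s('pin',525,570,-135,-100,105,140);s('handle',650,700,-170,-115,155,172);s('pin2',530,570,-66,-30,105,140)
cv2.imwrite('pics/s6.png',cv2.resize(f['img'][150:330,220:420,::-1],None,fx=3.2,fy=3.2,interpolation=cv2.INTER_CUBIC))
o=monitor.get_obs();print(o['eef_pos'],o['contact_force'])
E
```

```text
top pin 35 [ 544.9 -115.4  123.4]
top handle 47 [ 670.6 -143.2  163.4]
top pin2 35 [539.4 -48.7 123.7]
scene pin 51 [ 550.4 -118.2  122.7]
scene handle 79 [ 676.9 -146.3  163.3]
scene pin2 41 [545.  -49.4 123.2]
[ 492.94703627 -219.39528445  266.82006773] [0.30132634 0.85728205 0.65612499]
```

View pics/s6.png

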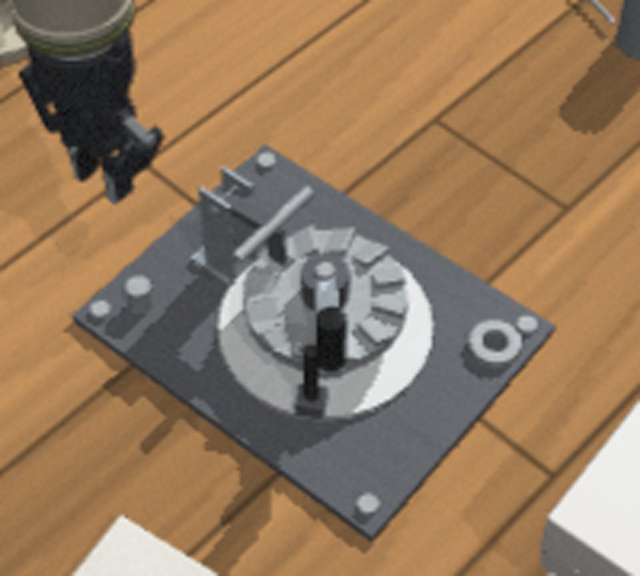

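The pawl is down on the teeth (pin at (275,222), about 4 mm higher than at the start, so about 0.08 rad). The handle (330,335) still stands against the post (310,370), and the robot is clear.

```bash
python3 -c "
from plant import job
print(job.hand_in())"
```

```text
the job is handed in; nothing more can be done
None
```

The job is handed in at about 18 s of the 67 s allowed (the verdict was not shown): the pawl was thrown over, the crank wound back to firm contact with the stop post (about 12 N), the pawl lowered onto the teeth (about 0.08 rad), and the robot left clear of everything.

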